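Lock the vial rack on the shaker with its T-key

ROBOT

A 6-joint arm with a two-finger parallel gripper is mounted at the origin on the work surface. World frame = base frame: x ahead of the robot, y to its left, z up, the work surface at z = 0. Lengths are in m, angles in rad, forces in N, time in s.
With the tool pointing down it reaches from about 0.3 to 0.875 m from the base axis. Payload 4.2 kg.
Tool frame: the origin (TCP) lies midway between the tips of the shut fingers; the grasp point (between the pads) lies 19 mm behind it (manip.grip_depth is the distance from the TCP to the grasp point, in m); y points along the fingers, z is the direction in which the jaws open and shut, and the axes are right-handed (so a half turn about y gives the same grasp; the last joint's range is limited). The gripper opens to 85 mm and grips with 20 to 120 N. Pads are 22 mm wide; open, the fingers measure 114 mm over their backs; the gripper's body (76 mm by 85 mm) begins 54 mm behind the grasp point. The pads swing forward as they close: fully open they stand 13 mm farther back than shut.
Start: joints at [1.135, 0.32, 1.565, -0, 1.257, -0.02], TCP at [0.232, 0.526, 0.201] pointing down, gripper open.
Joint ranges: [-3.11, 3.11], [-0.84, 2.01], [0.21, 2.61], [-1.34, 4.49], [0.05, 2.63], [-2.56, 2.56]. Speed limits (rad/s): [2.57, 2.57, 3.14, 3.14, 3.14, 3.14].

INTERFACE

Orientations are given as a unit quaternion [x, y, z, w].
In Python, from plant import manip, cams, ticket, nets gives the robot as it stands.
- The arm moves only by the tool servo_tool, never from a script. Its argument "steps" is a list of rows, each a list of 4 numbers: the shift along the tool's x, y, z in m, then the turn about the tool's y in rad. A call has 1 to 5 rows; each row shifts and turns the commanded pose from where the row before left it, along the tool's axes as they then stand; what a row does not reach is not made up. A row lasts 1/10 s, in which the tool goes at most 50 mm and 8.59 degrees, less where a joint would pass 70% of its speed; a pose out of reach is approached as far as the arm can. A call is refused whole if a number of a shift passes 0.05 or a number of a turn 0.15, either way. A call with a gripper value outside its range is refused whole. "grip" is the finger opening in m, from 0 to 0.0854, set as the call begins (left out, the last holds). The fingers move at their own pace and stop on an object; "squeeze" is the grip in N (left out, the last holds). Time passes only in rows, so rows that do not move let the fingers close. It gives the time, the measured TCP pose, the force and the opening at its end, in the units of the state.
- manip.observe(): the state, without advancing time (a new reading comes with each control period).
- cams.grab_frame(name): name is "side" or "top"; returns a dict with "pixels" (384x512x3 uint8, blue, green, red), "z_map" (384x512 float32, m along the optical axis (not along the pixel's ray), 0 where there is no reading), "fx", "fy", "cx", "cy" (pixels), "view" (4x4, takes a point from world to camera coordinates). Camera axes: x right, y down, z forward; pixel columns grow to the right and rows downward; lengths in m; the calibration is good to about 2 mm. A picture is of the moment at which its call begins.
- ticket.job_done(): hands the job in, once; it reports no verdict.
Trained networks look in a picture, given as the dict that the camera call returned (one of the last four; its "shot" number tells which), for a name from the list of things; names that differ only in an ending like _2 or _b are one class to them, and where a whole thing is asked for, a point or a joint stands for the part that bears it (a point fixed in the world has none). Each returns a list of dicts, best first, with "score" (0 to 1); they miss things now and then, are a little off and sometimes report something else, mostly with a low value. They report only what shows in the picture. A call takes as long as a camera call.
- nets.find_in(query, picture): "extent" ([left, top, right, bottom] as shares, 0 to 1, of the picture: columns of its width, rows of its height, round what is visible of it).
- nets.mark_of(query, picture): "at" ([column, row] as shares, 0 to 1, of the picture: columns of its width, rows of its height: a listed point, or the origin of a listed thing).
The state is a dict: "clock": time; "joints": joint angles; "qd": joint speeds; "joint_efforts": joint torques, N m; "eef_pos": TCP position; "orientation": TCP orientation; "contact_force": force on the tool from outside, world axes, zero at the start; "wrist_torque": the same for the moment, N m; "gripper_width": finger opening in m.
Only numpy, scipy, OpenCV 4.12 (cv2) and the standard library are available. Lean on these libraries where they do the work, as an engineer would, in place of code of your own. Each camera call takes 0.05 s, during which the arm holds its last target. There are 200 camera calls.

TASK

Take the orange-handled T-key out of its grey tray and lock the shaker's vial rack with it: feel its steel foot into the narrow slot of the blue lock block, press it gently down against the spring as far as its handle allows, turn it a quarter turn and let the spring lift it so that its foot is held crosswise under the plate. Let go and leave it standing upright there; never ram or force the key, and leave everything else where it stands.

Things in the scene. Friction and masses are not known exactly. Their poses are not given: they have to be found in the camera images.
- tkey: Loose T-key, 55 to 90 g, standing upright in the tray's socket. Origin: centre of the underside of its foot; z up along the stem. Steel foot bar 34 mm along x, 8 mm along y, 8 mm high (z 0 to 8). Round stem 7.6 mm thick from z 8 to z 22. Orange plastic handle, a block 36 mm along x, 14 mm along y, from z 22 to z 56: grip it across its 14 mm, with the fingertips above z 24.
- tray: Grey key tray fixed on the bench, 90 mm (x) by 150 mm (y), floor 8 mm thick. Origin: centre of its underside. Near its -y end (at y = -35 mm) is the key's socket, 40 by 13 mm, long way along the tray's x, 14 mm deep, rim 22 mm above the bench; the key's foot stands on the socket's floor and lifts straight out. The loose vial stands near the +y end.
- shaker: White shaker fixed on the bench, 180 mm (x) by 260 mm (y), its aluminium deck 50 mm above the bench. Origin: centre of its underside. A white vial rack (100 by 120 mm, vial caps up to 108 mm above the bench) stands on its +y half; the blue lock block, 60 by 58 mm with a steel top plate, on its -y half.
- slot (a point): Nominal centre of the slot in the lock block's 6 mm steel top plate, at the plate's top, 92 mm above the bench (shaker x 0, y -75 mm; axes as the shaker's). Slot along x, 40 mm long, 11 mm wide. The real block is NOT measured: it stands still, up to 9 mm off to either side along y and up to 4 mm higher or lower than this point (no error in x or yaw). See or feel for the slot.
- spring (a point): Nominal top of the green spring plunger seen through the slot, 13 mm below the plate's top (same hidden offset as the plate). It takes about 4 N to start it down and 8 N at full depth. Full depth: the handle's underside meets the plate, a rigid stop, when the foot's underside is 22 mm below the plate's top.
- lugs (a point): Nominal lower face, 10 mm below the plate's top, of hidden lugs on both sides of the slot (same hidden offset). The foot turns only with its underside more than 18 mm below the plate's top. After a quarter turn, either way, to within 10 degrees, the spring lifts the foot between the lugs against the plate: underside then 14 mm below the plate's top, handle 8 mm above it.
- vial: Small loose vial, 26 mm wide, 50 mm tall, standing on the tray; leave it alone. Origin: centre of its underside.
- tipbox: Blue box with white lid, fixed, 85 mm (x) by 120 mm (y), 48 mm tall; an obstacle. Origin: centre of its underside.
- jar: Loose jar, 44 mm wide, 60 mm tall; leave it alone. Origin: centre of its underside.
- washbottle: Loose white bottle, 64 mm wide, 150 mm tall; leave it alone. Origin: centre of its underside.
- beaker: Loose glass beaker, 70 mm wide, 80 mm tall; leave it alone. Origin: centre of its underside.
- timer: Loose white timer, 60 by 70 mm, 22 mm tall; leave it alone. Origin: centre of its underside.

How it is judged:
On the way:
1. the key's foot has gone down into the slot, in line with it: underside at least 13 mm below the slot point, within 14 mm of it sideways, long side within 0.25 rad of the slot (z of tkey in the frame of slot below -0.013 m and horizontal distance between tkey and slot below 0.014 m and angle between the x axis of tkey and the x axis of slot, either way round below 0.25 rad), for 0.1 s.
At the end, for the whole second after the job is handed in: The key stands upright (within 0.15 rad) and at rest in the lock, its foot crosswise to the slot (within 0.25 rad), held under the plate: foot underside 8 to 20 mm below the slot point and within 15 mm of it sideways (z of tkey in the frame of slot between -0.02 and -0.008 m and horizontal distance between tkey and slot below 0.015 m and angle between the x axis of tkey and the y axis of slot, either way round below 0.25 rad and angle between tkey's own z axis and vertical below 0.15 rad and linear speed of tkey below 0.02 m/s); the robot touches nothing.
It fails at once if the key pressed against the lock, rack or shaker with more than 40 N (contact force between tkey and shaker above 40 N).
It fails at once if the arm or fingers pushed against the shaker with more than 25 N (contact force between any of the fingers, the arm and shaker above 25 N).
It fails at once if a bystander moved by more than 30 mm (distance of any of vial, jar, washbottle, beaker, timer from where it was at the start of the episode above 0.03 m).
It also fails if it takes over 72 s, if anything falls off the work surface, if the arm or the gripper's body presses on something with over 40 N, if the wrist force passes 120 N, or if a joint passes its speed limit or range.

## Working session

There is one attempt and no reset: what is moved stays moved. The work goes in short steps, Python scripts to look and compute and a tool call to move; the robot and the scene stay as the last step left them, time stands still between calls to the robot, and variables do not carry over. Pictures are saved under pics/ and viewed, about 8 in all and at most 12, crops included, and the job is handed in when it is done.

Besides the shell and the picture viewer there is one more tool, called after "Call:" by a JSON object that holds its "api" and its "payload". servo_tool: Moves the arm, as the interface text tells. Its arguments: {"type":"object","properties":{"steps":{"type":"array","items":{"type":"array","items":{"type":"number"}}},"grip":{"type":"number"},"squeeze":{"type":"number"}},"required":["steps"]}

```bash
mkdir -p pics; ls; cat > h.py <<'E'
import numpy as np, cv2
from plant import manip, cams, ticket, nets
from scipy.spatial.transform import Rotation as R
def world(p,u,v,z=None):
    V=np.linalg.inv(p["view"]); d=p["z_map"][int(round(v)),int(round(u))] if z is None else None
    ray=np.array([(u-p["cx"])/p["fx"],(v-p["cy"])/p["fy"],1.])
    if z is None: c=ray*d
    else:
        r=V[:3,:3]@ray; c=ray*((z-V[2,3])/r[2])
    return V[:3,:3]@c+V[:3,3]
def cloud(p):
    V=np.linalg.inv(p["view"]); h,w=p["z_map"].shape
    u,v=np.meshgrid(np.arange(w),np.arange(h)); z=p["z_map"]
    c=np.stack([(u-p["cx"])/p["fx"]*z,(v-p["cy"])/p["fy"]*z,z],-1)
    return c@V[:3,:3].T+V[:3,3]
E
python3 - <<'E'
from h import *
s=manip.observe(); print({k:np.round(v,3) for k,v in s.items()}, manip.grip_depth)
print(R.from_quat(s["orientation"]).as_matrix().round(3))
for n in("top","side"):
    p=cams.grab_frame(n); cv2.imwrite(f"pics/{n}0.png",p["pixels"])
    print(n,p["fx"],np.linalg.inv(p["view"]).round(3).tolist())
    for q in("tkey","slot","shaker","tray","tipbox"):
        for m in nets.mark_of(q,p)[:1]:
            u,v=m["at"][0]*512,m["at"][1]*384
            print(q,round(m["score"],2),round(u,1),round(v,1),world(p,u,v).round(3), [ (np.array(f["extent"])*[512,384,512,384]).round() for f in nets.find_in(q,p)[:1]])
E
```

```text
pics
{'clock': np.float64(0.0), 'joints': array([ 1.135,  0.32 ,  1.566, -0.   ,  1.257, -0.02 ]), 'qd': array([-0.   ,  0.   ,  0.001,  0.001,  0.001,  0.001]), 'joint_efforts': array([-0.0000e+00, -4.1552e+01, -2.3416e+01, -0.0000e+00,  8.0000e-03,
       -0.0000e+00]), 'eef_pos': array([0.232, 0.526, 0.201]), 'orientation': array([ 0.693, -0.146,  0.146, -0.691]), 'contact_force': array([ 0.209,  0.082, -0.218]), 'wrist_torque': array([-0.041,  0.044,  0.011]), 'gripper_width': np.float64(0.085)} 0.0187
[[ 0.915 -0.001  0.404]
 [-0.404 -0.002  0.915]
 [-0.    -1.    -0.002]]
top 379.2599841840771 [[0.001, -0.988, 0.155, 0.427], [-1.0, -0.003, -0.013, 0.083], [0.013, -0.155, -0.988, 1.317], [0.0, 0.0, 0.0, 1.0]]
tkey 0.57 310.2 238.7 [ 0.452 -0.113  0.011] []
slot 0.77 227.0 204.4 [0.56  0.167 0.093] [array([164., 179., 252., 252.])]
shaker 0.79 207.7 213.5 [0.534 0.234 0.049] [array([163., 180., 250., 249.])]
tray 0.67 308.0 238.7 [ 0.452 -0.106  0.005] [array([289., 227., 336., 253.])]
tipbox 0.96 368.4 219.0 [ 0.517 -0.303  0.052] [array([350., 202., 395., 232.])]
side 362.71239375241385 [[0.841, -0.412, 0.351, 0.302], [-0.541, -0.617, 0.571, -0.499], [-0.019, -0.671, -0.742, 0.818], [0.0, 0.0, 0.0, 1.0]]
tkey 0.51 237.7 301.1 [ 0.461 -0.157  0.02 ] [array([228., 284., 243., 306.])]
slot 0.55 207.0 181.8 [0.557 0.163 0.086] [array([140., 144., 242., 228.])]
shaker 0.75 203.3 182.8 [0.546 0.162 0.09 ] [array([142., 139., 244., 229.])]
tray 0.61 226.3 292.9 [ 0.452 -0.117  0.005] [array([193., 260., 259., 327.])]
tipbox 0.85 303.6 342.3 [ 0.523 -0.32   0.046] [array([281., 310., 335., 380.])]
```

```bash
python3 - <<'E'
import cv2,numpy as np
a=cv2.imread("pics/top0.png");b=cv2.imread("pics/side0.png")
A=cv2.resize(a[150:280,140:410],(800,385),interpolation=cv2.INTER_CUBIC)
cv2.imwrite("pics/t1.png",A)
cv2.imwrite("pics/s1.png",cv2.resize(b[120:384,100:400],None,fx=2.27,fy=2.27,interpolation=cv2.INTER_CUBIC)[:600])
E
```

```text
(no output)
```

View pics/t1.png

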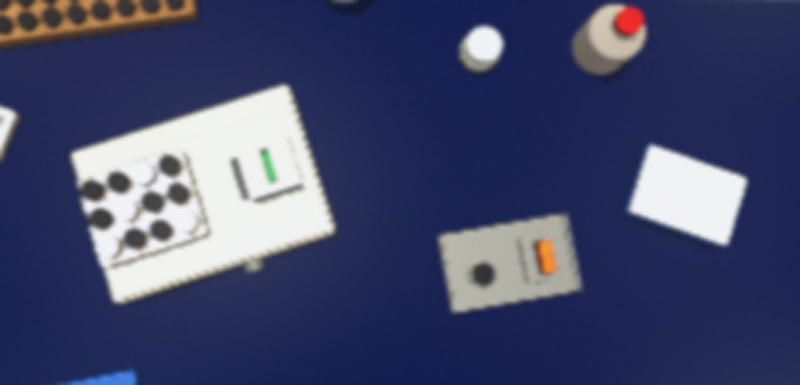

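View pics/s1.png

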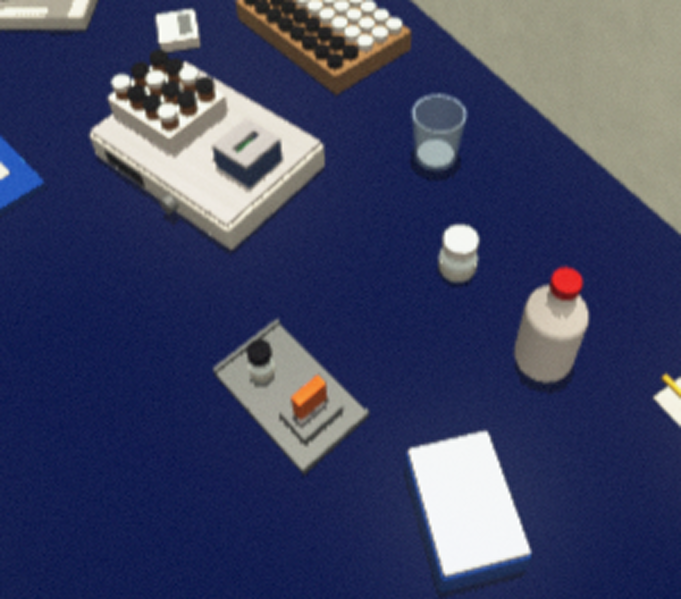

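The top crop shows the orange key at about full-frame pixel (324,237) and the green slot at (230,206). The path between them is free; the small vial is at (303,242). I'll measure the key and slot by colour.

```bash
cat >> h.py <<'E'
def rect(P):
    (c,s,a)=cv2.minAreaRect((P[:,:2]*1000).astype(np.float32)); 
    b=cv2.boxPoints((c,s,a)); e=[b[1]-b[0],b[2]-b[1]]; e=max(e,key=np.linalg.norm)
    return np.round(c,1),np.round(s,1),round(float(np.degrees(np.arctan2(e[1],e[0])))%180,1)
def seg(p,lo,hi,box=None):
    m=cv2.inRange(cv2.cvtColor(p["pixels"],cv2.COLOR_BGR2HSV),lo,hi)>0
    if box:
        k=np.zeros_like(m);k[box[1]:box[3],box[0]:box[2]]=1;m&=k
    return m
E
python3 - <<'E'
from h import *
for n in("top","side"):
    p=cams.grab_frame(n); C=cloud(p)
    kb=(300,220,345,255) if n=="top" else (220,275,255,315)
    sb=(215,190,245,225) if n=="top" else (190,160,230,210)
    m=seg(p,(3,130,100),(22,255,255),kb); P=C[m]; print(n,"key",m.sum(),P[:,2].min().round(3),np.percentile(P[:,2],[50,95]).round(3))
    T=P[P[:,2]>np.percentile(P[:,2],95)-.008]; print(" top pts",len(T),T.mean(0).round(4),rect(T))
    m=seg(p,(45,80,40),(85,255,255),sb); v,u=np.nonzero(m); print(" green",len(u),u.mean(),v.mean())
    G=np.array([world(p,a,b,.079+.0) for a,b in zip(u,v)]); print(" green@.079",G.mean(0).round(4),rect(G)); 
    k=np.zeros_like(m);k[sb[1]:sb[3],sb[0]:sb[2]]=1
    pl=k&(C[...,2]>.075)&(C[...,2]<.105); Q=C[pl]; print(" plate",len(Q),np.percentile(Q[:,2],[5,25,50,75,95]).round(4)); T=Q[Q[:,2]>np.median(Q[:,2])-.006]; print(T.mean(0).round(4),rect(T))
    q=cams  # deck & shaker orientation
    d=(abs(C[...,2]-.05)<.006)&(C[...,1]>.05)&(C[...,1]<.45)&(C[...,0]>.35)&(C[...,0]<.75); print(" deck",d.sum(),rect(C[d]),np.median(C[d][:,2]))
    # tray
E
```

```text
top key 54 0.033 [0.062 0.068]
 top pts 36 [ 0.4598 -0.1519  0.0637] (array([ 459.6, -151.7]), array([33.7, 11.3]), 11.2)
 green 20 230.25 205.7
 green@.079 [0.5571 0.1577 0.079 ] (array([557.5, 157.9]), array([31.3,  6.2]), 19.0)
 plate 326 [0.0787 0.0892 0.0912 0.0931 0.0955]
[0.5563 0.1559 0.0916] (array([556.9, 156.2]), array([60.4, 57.3]), 18.5)
 deck 2539 (array([617.1, 266.1]), array([373.3, 260.1]), 21.3) 0.04960566469825434
side key 175 0.006 [0.061 0.065]
 top pts 104 [ 0.4571 -0.1579  0.0697] (array([ 376. , -316.5]), array([393.2,  32.4]), 63.2)
 green 3 206.0 184.0
 green@.079 [0.5535 0.1632 0.079 ] (array([553.5, 163.2]), array([9., 0.]), 24.1)
 plate 498 [0.0776 0.0847 0.0896 0.091  0.0929]
[0.5561 0.1598 0.09  ] (array([548.8, 186.6]), array([ 65.2, 129. ]), 105.1)
 deck 2172 (array([619.2, 266.3]), array([370.6, 260.3]), 21.1) 0.04855131409004665
```

Call:
{"api": "servo_tool", "payload": {"steps": [[0.032,0,-0.035,0],[0.032,0,-0.035,0],[0.032,0,-0.035,0],[0.032,0,-0.035,0],[0.032,0,-0.035,0]], "grip": 0.04, "squeeze": 40}}

```text
clock: 1.7
eef_pos: [0.3082, 0.2996, 0.2016]
orientation: [-0.692, 0.145, -0.146, 0.692]
contact_force: [2.1, -0.2, 0.3]
gripper_width: 0.0399
```

Call:
{"api": "servo_tool", "payload": {"steps": [[0.032,0,-0.035,0],[0.032,0,-0.035,0],[0.032,0,-0.035,0],[0.032,0,-0.035,0],[0.032,0,-0.035,0]]}}

```text
clock: 2.2
eef_pos: [0.384, 0.0748, 0.2018]
orientation: [-0.692, 0.145, -0.146, 0.692]
contact_force: [1.1, 0.6, -0.2]
gripper_width: 0.04
```

Call:
{"api": "servo_tool", "payload": {"steps": [[0,0,0,-0.12],[0,0,0,-0.12],[0,0,0,-0.12],[0,0,0,-0.12],[0,0,0,-0.12]]}}

```text
clock: 2.7
eef_pos: [0.3837, 0.0765, 0.2015]
orientation: [-0.704, -0.067, 0.067, 0.704]
contact_force: [0.1, -0.1, -0.1]
gripper_width: 0.0397
```

```bash
cat >> h.py <<'E'
def go(x,y,z,yaw):
    s=manip.observe(); M=R.from_quat(s["orientation"]).as_matrix(); p=s["eef_pos"]
    a=np.degrees(np.arctan2(M[1,2],M[0,2])); d=(yaw-a+180)%360-180
    print("pos",p.round(4),"zang",round(a,2),"F",s["contact_force"].round(2),"w",round(s["gripper_width"],4),"t",round(s["clock"],2),"q6",round(s["joints"][5],2),"tilt",np.degrees(np.arccos(-M[2,1])).round(2))
    print(" tool shift",(M.T@(np.array([x,y,z])-p)).round(4),"turn",round(-np.radians(d),4))
E
python3 - <<'E'
from h import *
p=cams.grab_frame("top"); C=cloud(p)
u,v=np.meshgrid(np.arange(512),np.arange(384))
bx=(u>160)&(u<255)&(v>175)&(v<255)
d=bx&(abs(C[...,2]-.05)<.008); 
n,l,st,ce=cv2.connectedComponentsWithStats(d.astype(np.uint8)); k=1+st[1:,4].argmax(); print("deck",rect(C[l==k]))
m=bx&(C[...,2]>.083)&(C[...,2]<.1)&(u>212); n,l,st,ce=cv2.connectedComponentsWithStats(m.astype(np.uint8)); k=1+st[1:,4].argmax(); print("plate",rect(C[l==k]),np.median(C[l==k][:,2]))
g=seg(p,(45,80,40),(85,255,255)) ; print("green",(g&bx).sum())
t=(u>285)&(u<340)&(v>222)&(v<258)&(abs(C[...,2]-.008)<.006);print("tray",rect(C[t]))
go(.4595,-.1525,.038,101.2)
E
```

```text
deck (array([530.9, 232.5]), array([178.1, 257.3]), 107.8)
plate (array([556.5, 156.1]), array([60.4, 57.3]), 18.7) 0.09157513626349356
green 20
tray (array([ 447.9, -121.1]), array([115.8, 182.7]), 90.1)
pos [0.3836 0.0765 0.2015] zang 100.99 F [-0.26 -0.12  0.25] w 0.0398 t 2.75 q6 -1.6 tilt 0.02
 tool shift [ 0.0307  0.1635 -0.2393] turn -0.0036
```

Call:
{"api": "servo_tool", "payload": {"steps": [[0.006,0,-0.048,0],[0.006,0,-0.048,0],[0.006,0,-0.048,0],[0.006,0,-0.048,0],[0.006,0,-0.047,0]]}}

```text
clock: 3.25
eef_pos: [0.4573, -0.1549, 0.2016]
orientation: [0.704, 0.064, -0.064, -0.704]
contact_force: [1.3, 0.7, 0.3]
gripper_width: 0.0398
```

Call:
{"api": "servo_tool", "payload": {"steps": [[0,0.03,0,0],[0,0.04,0,0],[0,0.02,0,0],[0,0,0,0]]}}

```text
clock: 3.65
eef_pos: [0.4546, -0.1522, 0.1087]
orientation: [-0.703, -0.062, 0.067, 0.705]
contact_force: [0.5, -0.6, -0.2]
gripper_width: 0.0399
```

```bash
python3 - <<'E'
from h import *
p=cams.grab_frame("side"); C=cloud(p)
go(.4595,-.1525,.038,101.2)
m=seg(p,(3,130,100),(22,255,255),(215,270,260,320)); v,u=np.nonzero(m); print(m.sum())
cv2.imwrite("pics/g1.png",cv2.resize(p["pixels"][220:340,170:310],None,fx=4,fy=4,interpolation=cv2.INTER_CUBIC))
E
```

```text
pos [ 0.4562 -0.1527  0.1106] zang 100.47 F [-0.21  0.44  0.2 ] w 0.0397 t 3.7 q6 -2.1 tilt 0.15
 tool shift [ 0.0034  0.0726 -0.0005] turn -0.0127
170
```

View pics/g1.png

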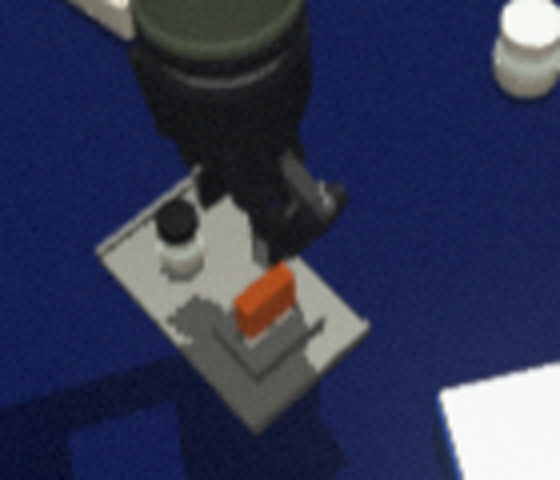

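The fingers stand above and in line with the handle (crop pixel (265,300)), and the vial at (180,240) is clear of them. Descending.

Call:
{"api": "servo_tool", "payload": {"steps": [[0.003,0.03,0,-0.01],[0,0.025,0,0],[0,0.012,0,0],[0,0.006,0,0],[0,0,0,0]]}}

```text
clock: 4.2
eef_pos: [0.4607, -0.1524, 0.0391]
orientation: [0.704, 0.069, -0.068, -0.704]
contact_force: [0.5, 1.8, 0.2]
gripper_width: 0.0401
```

Call:
{"api": "servo_tool", "payload": {"steps": [[0,0,0,0],[0,0,0,0],[0,0,0,0],[0,0,0,0],[0,0,0,0]], "grip": 0.008, "squeeze": 40}}

```text
clock: 4.7
eef_pos: [0.46, -0.1524, 0.0386]
orientation: [0.704, 0.069, -0.068, -0.704]
contact_force: [0.3, -0.3, -0.2]
gripper_width: 0.008
```

```bash
python3 - <<'E'
from h import *
go(.4595,-.1525,.038,101.2); print(manip.observe()["wrist_torque"])
E
```

```text
pos [ 0.46   -0.1524  0.0386] zang 101.13 F [ 0.25 -0.31 -0.21] w 0.008 t 4.7 q6 -2.11 tilt 0.03
 tool shift [-0.0005  0.0006 -0.    ] turn -0.0013
[ 0.04578722 -0.00461785  0.00292021]
```

Opening is 8 mm, not 14, so the grasp looks like a miss. I'll look.

```bash
python3 - <<'E'
from h import *
p=cams.grab_frame("side"); q=cams.grab_frame("top")
a=cv2.resize(p["pixels"][230:330,180:290],None,fx=3.6,fy=3.6,interpolation=cv2.INTER_CUBIC)
b=cv2.resize(q["pixels"][190:290,270:380],None,fx=3.6,fy=3.6,interpolation=cv2.INTER_CUBIC)
cv2.imwrite("pics/g2.png",np.hstack([a,b]))
for n,f in(("s",p),("t",q)):
    m=seg(f,(3,130,60),(22,255,255),(215,270,260,320) if n=="s" else (300,220,345,255)); v,u=np.nonzero(m); P=cloud(f)[m]; print(n,m.sum(),np.median(P,0) if len(P) else 0)
E
```

```text
s 92 [ 0.44887522 -0.16042367  0.05378237]
t 0 0
```

View pics/g2.png

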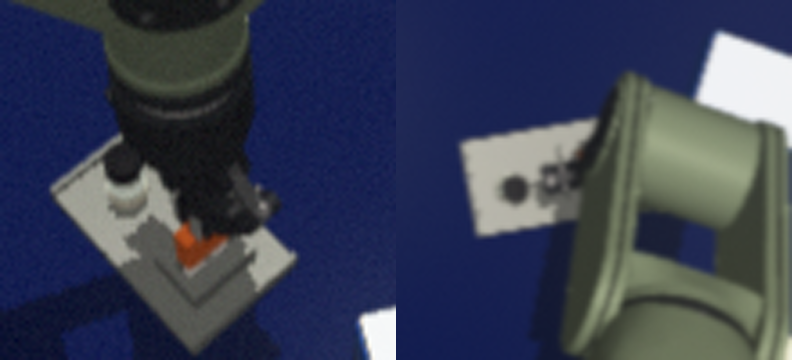

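Call:
{"api": "servo_tool", "payload": {"steps": [[0,0,0,0],[0,0,0,0],[0,0,0,0]], "grip": 0.0}}

```text
clock: 5.1
eef_pos: [0.4598, -0.1523, 0.0384]
orientation: [-0.704, -0.069, 0.069, 0.704]
contact_force: [0.4, 0.4, -0.4]
gripper_width: 0.0001
```

Call:
{"api": "servo_tool", "payload": {"steps": [[0,-0.02,0,0],[0,-0.04,0,0],[0,-0.04,0,0],[0,0,0,0],[0,0,0,0]]}}

```text
clock: 5.6
eef_pos: [0.4601, -0.1524, 0.139]
orientation: [0.704, 0.069, -0.068, -0.704]
contact_force: [-0.7, 0.7, 0.7]
gripper_width: 0.0004
```

```bash
python3 - <<'E'
from h import *
p=cams.grab_frame("side"); q=cams.grab_frame("top")
a=cv2.resize(p["pixels"][210:330,170:290],None,fx=3.3,fy=3.3,interpolation=cv2.INTER_CUBIC)
b=cv2.resize(q["pixels"][180:300,270:390],None,fx=3.3,fy=3.3,interpolation=cv2.INTER_CUBIC)
cv2.imwrite("pics/g3.png",np.hstack([a,b]))
s=manip.observe(); t=s["eef_pos"]; print(t)
for f in(p,q):
    c=f["view"]@np.r_[t,1]; print("tcp px",f["fx"]*c[0]/c[2]+f["cx"],f["fy"]*c[1]/c[2]+f["cy"])
    c=f["view"]@np.array([.4595,-.1525,.064,1]); print("key px",f["fx"]*c[0]/c[2]+f["cx"],f["fy"]*c[1]/c[2]+f["cy"])
m=seg(p,(3,130,60),(22,255,255),(215,270,260,320)); P=cloud(p)[m]; v,u=np.nonzero(m)
k=(P[:,2]<.09)&(P[:,2]>.01); print(m.sum(),k.sum(),u.mean(),v.mean()); P=P[k]; print(np.percentile(P,[5,50,95],axis=0).round(4)); T=P[P[:,2]>.058]; print(len(T),rect(T))
print(nets.find_in("tkey",p)[:2],nets.mark_of("tkey",p)[:2])
E
```

```text
[ 0.4588285  -0.15195984  0.13723126]
tcp px 232.87249944236007 274.9093826357481
key px 235.23641111676042 291.1904142216248
tcp px 328.9321230413887 235.6448900210385
key px 324.67612946183544 236.03626409191793
174 171 235.7528735632184 294.5689655172414
[[ 0.4423 -0.1625  0.0373]
 [ 0.4577 -0.1578  0.0608]
 [ 0.4745 -0.1482  0.0642]]
101 (array([ 459. , -154.1]), array([35.2, 14.2]), 7.9)
[{'extent': [0.449, 0.7411, 0.4756, 0.8036], 'score': 0.78}] [{'at': [0.4631, 0.7888], 'score': 0.48}]
```

View pics/g3.png

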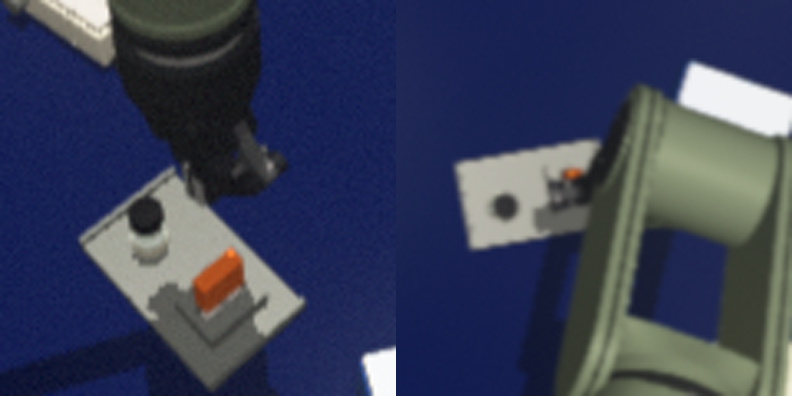

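```bash
python3 - <<'E'
from h import *
s=manip.observe(); M=R.from_quat(s["orientation"]).as_matrix(); t=s["eef_pos"]
for n in("side","top"):
    f=cams.grab_frame(n); C=cloud(f); L=(C-t)@M
    k=(f["z_map"]>0)&(abs(L[...,0])<.15)&(abs(L[...,2])<.15)&(L[...,1]>-.16)&(L[...,1]<.03)
    for y0 in np.arange(-.16,.03,.02):
        q=L[k&(L[...,1]>=y0)&(L[...,1]<y0+.02)]
        if len(q)>3: print(n,round(y0,2),len(q),"x",np.percentile(q[:,0],[2,50,98]).round(3),"z",np.percentile(q[:,2],[2,50,98]).round(3))
    if n=="side":
        k&=(L[...,1]>-.07)
        Q=(L[k][:,[0,2]]*1000).round().astype(int); G=np.full((17,17),'.')
        for a,b in Q:
            i,j=int(round(a/10))+8,int(round(b/10))+8
            if 0<=i<17 and 0<=j<17: G[i,j]='#'
        print("rows x -80..80, cols z -80..80"); print("\n".join("".join(r) for r in G))
E
```

```text
side -0.16 91 x [-0.017 -0.007  0.007] z [-0.042 -0.038 -0.029]
side -0.14 237 x [-0.022 -0.007  0.008] z [-0.062 -0.043 -0.009]
side -0.12 147 x [-0.019 -0.014  0.009] z [-0.062 -0.041  0.053]
side -0.1 140 x [-0.019 -0.014  0.005] z [-0.044 -0.018  0.032]
side -0.08 47 x [-0.015 -0.013 -0.007] z [-0.032 -0.005  0.023]
side -0.06 50 x [-0.014 -0.011 -0.006] z [-0.015 -0.007  0.013]
side -0.04 13 x [-0.013 -0.011 -0.004] z [-0.012 -0.007  0.006]
rows x -80..80, cols z -80..80
.................
.................
.................
.................
.................
.................
.................
......####.......
.......#.........
.................
.................
.................
.................
.................
.................
.................
.................
top -0.16 18 x [-0.012 -0.005  0.008] z [0.034 0.037 0.041]
top -0.14 55 x [-0.013 -0.001  0.009] z [0.037 0.051 0.059]
top -0.12 28 x [-0.013  0.001  0.011] z [0.034 0.044 0.06 ]
```

```bash
python3 - <<'E'
from h import *
s=manip.observe(); M=R.from_quat(s["orientation"]).as_matrix(); t=s["eef_pos"]; print(t)
f=cams.grab_frame("side"); C=cloud(f); L=(C-t)@M
u,v=np.meshgrid(np.arange(512),np.arange(384))
np.set_printoptions(linewidth=250)
print("zmm of world, cols 222-245, rows 258-284"); print((C[258:285,222:246,2]*1000).round().astype(int))
print((f["z_map"][258:285,222:246]==0).sum())
for y in(0,-.0187,-.03):
    c=f["view"]@np.r_[t+M@[0,y,0],1]; print(y,f["fx"]*c[0]/c[2]+f["cx"],f["fy"]*c[1]/c[2]+f["cy"],c[2])
a=f["pixels"][250:300,205:260]; cv2.imwrite("pics/g4.png",cv2.resize(a,None,fx=10,fy=10,interpolation=cv2.INTER_NEAREST))
E
```

```text
[ 0.45915902 -0.15206234  0.13724119]
zmm of world, cols 222-245, rows 258-284
[[211 214 216 233 235 241 246 245 239 237 235 232 228 218 219 219 223 221  -3  -1 259 262 266 267]
 [ -1 213 210 214 232 236 240 240 238 234 231 218 219 219 220 222 221 223 222 251 256 258 263 265]
 [  0  -3 208 211 205 233 235 237 234 230 227 218 220 220 219 220 222 223 225 222 252 256 258 261]
 [ 10   0   1 202 207 214 234 233 229 226 225 221 220 221 222 222 225 224 223 253 255 255 255 259]
 [ 11  -2  -2 199 205 211 215 219 221 223 218 218 221 222 222 224 224 224 254 253 253 252 249 256]
 [  9   7   0 195 199 205 213 215 218 219 213 216 220 221 223 223 224 236 253 254 253 252 255 259]
 [  7   6   7 190 194 198 211 213 213 215 212 212 221 225 229 235 238 242 250 253 253 257 259 259]
 [  8   8   9 185 191 194 199 206 209 207 202 220 225 229 235 237 241 818 246 250 251 259 261 261]
 [  8   6  10 184 186 190 196 195 196 193 199 217 221 226 230 232 237 240 244 247 250 252 255 260]
 [  6   5   7   4 181 186 191 195 192 190 194 198 220 221 225 228 232 235 239 242 246 250 256 256]
 [  5   5   6   7 176 179 185 1
[... 1137 characters left out ...]
 1  -5  -1   0  -4]
 [  8   6   8   8   7   7   9   7   6   5   8   6   6   8   8   9   6   8   7  -2   0  -2  -1  -3]
 [  8   5  10   6   9   8   7   6   9   8   7   9   9   7  10   8   8   8   8   9   0  -1  -1  -2]
 [  8   6   5   6   7   6   6   5   6   7   9   6   7   6   6   7   7   7   7   8   5  -4  -2   0]
 [  6   5   4   7   5   7   6   8   6   6   4   6   5   5   9   6   6   6   8  10   6   4   1  -2]
 [  8   7   5   8  11   8   6   7   5   5   7   9   7   6  10   7   8   5   6   7   4   7   9   0]]
2
0 233.03320044307765 274.865764192504 0.7584572888395349
-0.0187 232.50596526654468 270.33281440947997 0.7445930238609041
-0.03 232.1777433381593 267.5108981465287 0.7362151525101808
```

View pics/g4.png

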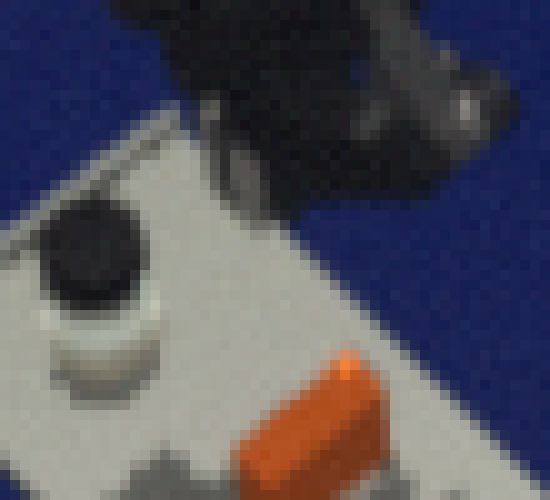

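The images show the shut fingertips at about z 0.167 while the reported TCP is at z 0.138. The tips therefore sit about 28 mm short of the reported TCP, and the fingers closed just above the key, which has not moved. I'll go about 26 mm deeper.

Call:
{"api": "servo_tool", "payload": {"steps": [[0,0,0,0],[0,0,0,0],[0,0,0,0],[0,0.02,0,0],[0,0.02,0,0]], "grip": 0.04}}

```text
clock: 6.45
eef_pos: [0.4605, -0.1525, 0.0985]
orientation: [0.704, 0.069, -0.068, -0.703]
contact_force: [0.4, 0.7, 0.0]
gripper_width: 0.0401
```

Call:
{"api": "servo_tool", "payload": {"steps": [[0,0.025,0,0],[0,0.025,0,0],[0,0.015,0,0],[0,0,0,0],[0,0,0,0]]}}

```text
clock: 6.95
eef_pos: [0.4602, -0.1524, 0.0337]
orientation: [0.704, 0.069, -0.068, -0.704]
contact_force: [-0.5, -0.2, -0.2]
gripper_width: 0.0402
```

Call:
{"api": "servo_tool", "payload": {"steps": [[0,0.01,0,0],[0,0.01,0,0],[0,0,0,0],[0,0,0,0]]}}

```text
clock: 7.35
eef_pos: [0.4597, -0.1523, 0.0132]
orientation: [-0.704, -0.068, 0.069, 0.704]
contact_force: [-0.1, 0.4, 0.7]
gripper_width: 0.0401
```

Call:
{"api": "servo_tool", "payload": {"steps": [[0,0,0,0],[0,0,0,0],[0,0,0,0],[0,0,0,0],[0,0,0,0]], "grip": 0.005, "squeeze": 40}}

```text
clock: 7.85
eef_pos: [0.4602, -0.1524, 0.0138]
orientation: [0.704, 0.069, -0.068, -0.704]
contact_force: [0.3, 1.0, 4.2]
gripper_width: 0.0132
```

Gripped (13 mm). Lifting.

Call:
{"api": "servo_tool", "payload": {"steps": [[0,-0.005,0,0],[0,-0.015,0,0],[0,-0.02,0,0],[0,0,0,0]]}}

```text
clock: 8.25
eef_pos: [0.4615, -0.1529, 0.0554]
orientation: [0.704, 0.07, -0.067, -0.703]
contact_force: [0.8, 0.4, -2.0]
gripper_width: 0.0134
```

Call:
{"api": "servo_tool", "payload": {"steps": [[0,-0.02,0,0],[0,-0.03,0,0],[0,-0.03,0,0],[0,0,0,0],[0,0,0,0]]}}

```text
clock: 8.75
eef_pos: [0.4595, -0.1522, 0.1329]
orientation: [-0.704, -0.069, 0.069, 0.704]
contact_force: [-0.6, 0.5, -1.2]
gripper_width: 0.0131
```

```bash
python3 - <<'E'
from h import *
p=cams.grab_frame("side"); go(.5557,.1562,.134,107.8)
cv2.imwrite("pics/g5.png",cv2.resize(p["pixels"][200:340,170:310],None,fx=4,fy=4,interpolation=cv2.INTER_CUBIC))
s=manip.observe(); M=R.from_quat(s["orientation"]).as_matrix(); t=s["eef_pos"]; C=cloud(p); L=(C-t)@M
m=seg(p,(3,130,60),(22,255,255),(200,220,260,320)); P=L[m]; print(m.sum(),np.percentile(P,[5,50,95],axis=0).round(4).tolist())
k=(abs(L[...,0])<.03)&(abs(L[...,2])<.03)&(L[...,1]>-.03)&(L[...,1]<.06); Q=L[k]; print(len(Q),np.percentile(Q[:,1],[50,90,95,98,100]).round(4), C[k][:,2].min())
E
```

```text
pos [ 0.4589 -0.152   0.1322] zang 101.13 F [ 0.4  -0.42 -0.61] w 0.0128 t 8.8 q6 -2.11 tilt 0.13
 tool shift [ 0.1545 -0.0018  0.2837] turn -0.1165
77 [[-0.0183, -0.0525, -0.0087], [-0.0147, -0.048, -0.0037], [-0.0086, -0.0232, 0.0049]]
66 [-0.0016  0.0034  0.0045  0.0046  0.0052] 0.12697122846035935
```

View pics/g5.png

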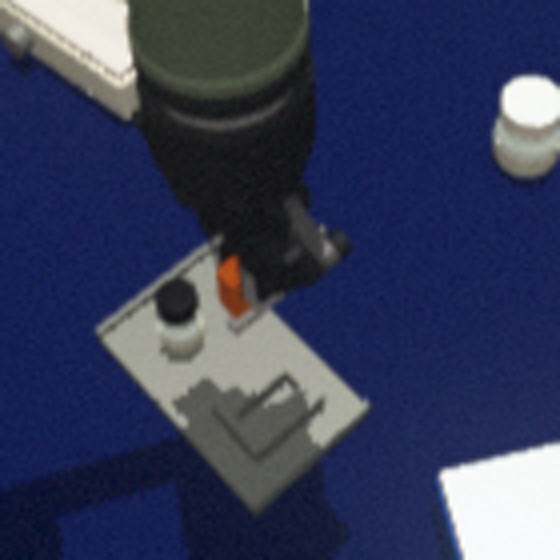

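The key hangs upright in the grip, its foot clear at crop pixel (250,315), and the socket is empty. Moving to above the slot.

Call:
{"api": "servo_tool", "payload": {"steps": [[0.022,0,0.04,0],[0.022,0,0.04,0],[0.022,0,0.04,0],[0.022,0,0.04,0],[0.022,0,0.04,0]]}}

```text
clock: 9.3
eef_pos: [0.5282, 0.0668, 0.1314]
orientation: [0.704, 0.067, -0.07, -0.704]
contact_force: [0.4, -0.7, -1.0]
gripper_width: 0.0131
```

Call:
{"api": "servo_tool", "payload": {"steps": [[0.022,0,0.04,0],[0.022,0,0.04,0],[0,0,0,-0.058],[0,0,0,-0.058],[0,0,0,0]]}}

```text
clock: 9.8
eef_pos: [0.5557, 0.1524, 0.1311]
orientation: [0.699, 0.108, -0.111, -0.698]
contact_force: [-0.8, 0.7, -1.3]
gripper_width: 0.013
```

Call:
{"api": "servo_tool", "payload": {"steps": [[0,0,0,0],[0,0,0,0]]}}

```text
clock: 10.0
eef_pos: [0.5565, 0.1517, 0.1327]
orientation: [0.699, 0.108, -0.109, -0.699]
contact_force: [-0.5, -1.1, -1.6]
gripper_width: 0.013
```

```bash
python3 - <<'E'
from h import *
p=cams.grab_frame("side"); go(.5557,.1562,.11,107.8)
cv2.imwrite("pics/g6.png",cv2.resize(p["pixels"][110:220,150:270],None,fx=5,fy=5,interpolation=cv2.INTER_CUBIC))
s=manip.observe(); M=R.from_quat(s["orientation"]).as_matrix(); t=s["eef_pos"]; C=cloud(p)
for a in np.array([[-.017,.0055,-.004],[.017,.0055,-.004],[-.017,.0055,.004]]):
    c=p["view"]@np.r_[t+M@a,1]; print("foot corner crop px",5*(p["fx"]*c[0]/c[2]+p["cx"]-150),5*(p["fy"]*c[1]/c[2]+p["cy"]-110))
Sx=np.array([np.cos(np.radians(17.8)),np.sin(np.radians(17.8)),0]);Sy=np.array([-Sx[1],Sx[0],0])
for x,y in((-20,-5.5),(20,-5.5),(20,5.5),(-20,5.5)):
    c=p["view"]@np.r_[np.array([.5557,.1562,.0915])+Sx*x/1e3+Sy*y/1e3,1]; print("slot crop px",5*(p["fx"]*c[0]/c[2]+p["cx"]-150),5*(p["fy"]*c[1]/c[2]+p["cy"]-110))
E
```

```text
pos [0.5567 0.1517 0.1329] zang 107.7 F [ 0.18  1.45 -0.38] w 0.0129 t 10.05 q6 -1.63 tilt 0.05
 tool shift [0.0005 0.0229 0.0045] turn -0.0017
foot corner crop px 267.6439381388127 340.05972877524573
foot corner crop px 312.08676242016764 304.6915176252936
foot corner crop px 256.97711354426076 333.33227765480717
slot crop px 268.3743566569197 385.9939305768816
slot crop px 319.0126133529654 344.5877623051085
slot crop px 304.7780089035542 335.77771824807553
slot crop px 254.09294219379063 376.8035292825515
```

View pics/g6.png

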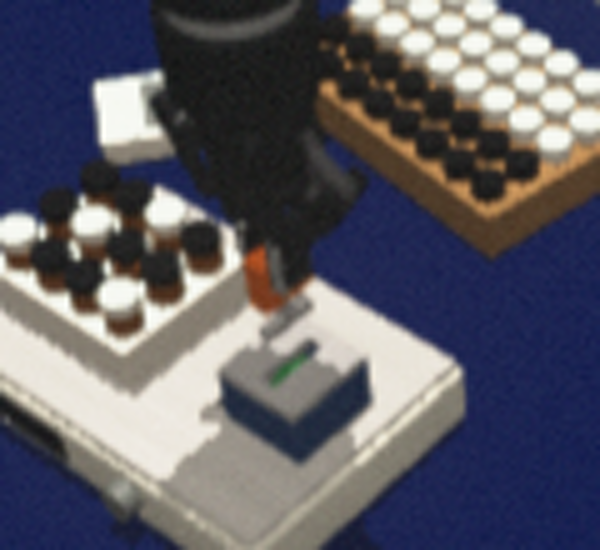

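```bash
python3 - <<'E'
from h import *
np.set_printoptions(linewidth=250)
a=cv2.imread("pics/side0.png").astype(int)
print("gray cols198-220 rows 174-194"); print(a[174:195,198:221].sum(2)//3)
print("now"); p=cams.grab_frame("side"); b=p["pixels"].astype(int); print(b[174:195,198:221].sum(2)//3)
Sx=np.array([np.cos(np.radians(17.8)),np.sin(np.radians(17.8)),0]);Sy=np.array([-Sx[1],Sx[0],0])
# correlation of slot template at each y offset: mean gray inside slot outline (top plane)
for nm,im in(("0",a),("now",b)):
    g=im.sum(2).astype(np.float32)/3; best=[]
    for off in np.arange(-8,9,1.):
        for xo in (-2,0,2):
            vals=[]
            for x in np.linspace(-17,17,18):
                for y in(-2.5,0,2.5):
                    c=p["view"]@np.r_[np.array([.5557,.1562,.0915])+Sx*(x+xo)/1e3+Sy*(y+off)/1e3,1]
                    vals.append((p["fx"]*c[0]/c[2]+p["cx"],p["fy"]*c[1]/c[2]+p["cy"]))
            V=np.array(vals,np.float32); best.append((cv2.remap(g,V[:,:1],V[:,1:],1).mean(),off,xo))
    print(nm,[(round(float(q),1),o,x) for q,o,x in sorted(best)[:6]])
E
```

```text
gray cols198-220 rows 174-194
[[225 225 224 224 227 227 223 219 211 211 211 207 206 209 215 220 221 223 225 225 225 226 224]
 [228 226 224 225 222 222 213 210 210 207 208 207 207 208 213 212 214 219 224 223 224 225 224]
 [227 227 227 223 215 212 211 207 207 209 207 207 206 206 204 209 207 209 218 222 223 223 226]
 [226 227 224 218 213 210 208 209 207 209 207 205 194 176 180 198 205 208 211 215 220 222 226]
 [226 222 217 212 210 208 207 208 206 207 205 188 151 106 105 160 196 207 211 210 211 216 219]
 [220 214 211 212 210 206 208 208 207 205 186 140 101  82  77 127 193 212 209 211 211 210 213]
 [214 210 211 207 211 205 207 207 202 183 138  98  86  80 106 171 207 212 210 211 210 207 209]
 [213 210 208 208 207 206 205 203 177 140  98  87  90 129 171 206 210 209 207 208 206 209 205]
 [210 210 207 206 208 207 196 171 120  91  84 113 152 186 207 209 209 208 206 209 209 205 185]
 [207 209 205 205 203 186 152 103  84  77 121 167 204 209 210 208 210 205 207 209 203 185 136]
 [207 208 210 207 185 141 102  82  80 116 176 205 211 208 209 206 207 206 207 205 184 137  90]
 [205 205 206 205 170 119
[... 2584 characters left out ...]
24 128 129 116  96  78  63  50  48  44  45  42  40  41]
 [ 44  49  50  45  46  52  68  79  97 114 120 111  89  72  53  47  49  50  48  53  47  45  49]
 [ 48  45  45  44  49  42  50  52  71  88  98  82  69  50  47  46  46  44  45  47  44  51  76]
 [ 62  51  47  46  49  48  44  46  52  62  79  63  53  44  47  44  49  44  46  46  49  75 127]]
0 [(99.5, np.float64(-1.0), 2), (99.6, np.float64(0.0), 2), (100.8, np.float64(-1.0), 0), (101.2, np.float64(0.0), 0), (104.1, np.float64(1.0), 2), (104.1, np.float64(-2.0), 2)]
now [(86.0, np.float64(-1.0), 0), (86.7, np.float64(-2.0), 0), (86.9, np.float64(-1.0), 2), (87.2, np.float64(-1.0), -2), (87.6, np.float64(-2.0), -2), (88.0, np.float64(-2.0), 2)]
```

Call:
{"api": "servo_tool", "payload": {"steps": [[0.001,0,0.004,0],[0,0.014,0,0],[0,0.012,0,0],[0,0.004,0,0],[0,0,0,0]]}}

```text
clock: 10.6
eef_pos: [0.5561, 0.1561, 0.1026]
orientation: [0.699, 0.109, -0.11, -0.699]
contact_force: [0.5, -0.3, -0.8]
gripper_width: 0.0132
```

```bash
python3 - <<'E'
from h import *
p=cams.grab_frame("side"); go(.5568,.1557,.0985,107.8)
cv2.imwrite("pics/g7.png",cv2.resize(p["pixels"][150:210,175:245],None,fx=10,fy=10,interpolation=cv2.INTER_CUBIC))
E
```

```text
pos [0.5565 0.1563 0.1032] zang 107.77 F [-0.55 -0.07 -0.31] w 0.0132 t 10.65 q6 -1.63 tilt 0.03
 tool shift [ 0.0001  0.0047 -0.0006] turn -0.0005
```

View pics/g7.png

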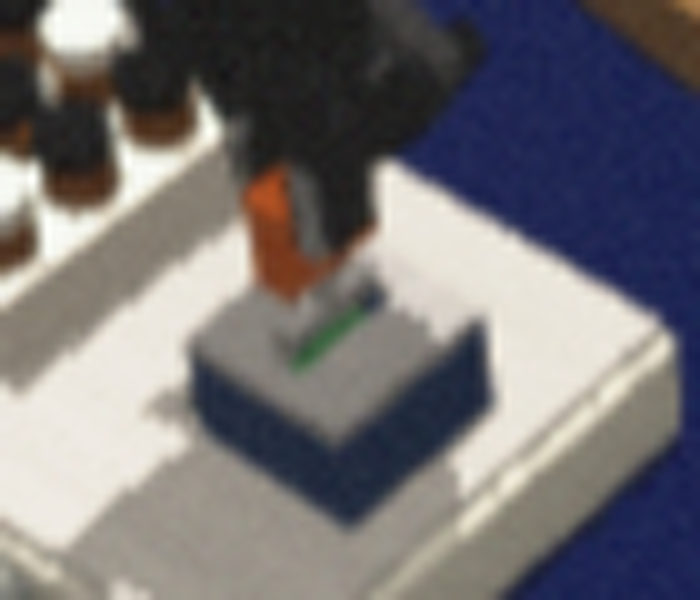

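The foot sits directly over the slot, just above the green line at (330,340). Now feeling down.

Call:
{"api": "servo_tool", "payload": {"steps": [[0,0.0015,0,0],[0,0.0015,0,0],[0,0.0015,0,0],[0,0.0015,0,0],[0,0,0,0]]}}

```text
clock: 11.15
eef_pos: [0.5565, 0.1562, 0.0972]
orientation: [-0.699, -0.109, 0.109, 0.699]
contact_force: [0.1, 0.4, -1.8]
gripper_width: 0.0136
```

Call:
{"api": "servo_tool", "payload": {"steps": [[0,0.001,0,0],[0,0.001,0,0],[0,0.001,0,0],[0,0,0,0]]}}

```text
clock: 11.55
eef_pos: [0.5565, 0.1562, 0.0942]
orientation: [-0.699, -0.109, 0.109, 0.699]
contact_force: [0.1, 0.4, 0.0]
gripper_width: 0.0125
```

Call:
{"api": "servo_tool", "payload": {"steps": [[0,0.001,0,0],[0,0.001,0,0],[0,0,0,0]]}}

```text
clock: 11.85
eef_pos: [0.5565, 0.1562, 0.0922]
orientation: [-0.699, -0.109, 0.109, 0.699]
contact_force: [-0.2, -0.7, -0.9]
gripper_width: 0.0131
```

Call:
{"api": "servo_tool", "payload": {"steps": [[0,0.001,0,0],[0,0.001,0,0],[0,0,0,0]]}}

```text
clock: 12.15
eef_pos: [0.5565, 0.1562, 0.0902]
orientation: [-0.699, -0.109, 0.109, 0.699]
contact_force: [-0.3, -0.3, -1.1]
gripper_width: 0.0134
```

It is in the slot, with no force. Continuing down to the spring.

Call:
{"api": "servo_tool", "payload": {"steps": [[0,0.0015,0,0],[0,0.0015,0,0],[0,0.0015,0,0],[0,0,0,0]]}}

```text
clock: 12.55
eef_pos: [0.5564, 0.1562, 0.0856]
orientation: [-0.699, -0.109, 0.109, 0.699]
contact_force: [-0.3, 0.2, 0.1]
gripper_width: 0.0135
```

Call:
{"api": "servo_tool", "payload": {"steps": [[0,0.001,0,0],[0,0.001,0,0],[0,0.001,0,0],[0,0,0,0]]}}

```text
clock: 12.95
eef_pos: [0.5568, 0.1563, 0.0833]
orientation: [-0.699, -0.109, 0.109, 0.699]
contact_force: [-0.8, -0.6, 3.7]
gripper_width: 0.0135
```

Call:
{"api": "servo_tool", "payload": {"steps": [[0,0.001,0,0],[0,0.001,0,0],[0,0.001,0,0],[0,0,0,0]]}}

```text
clock: 13.35
eef_pos: [0.5568, 0.1563, 0.08]
orientation: [-0.699, -0.109, 0.109, 0.699]
contact_force: [-1.7, 0.1, 4.7]
gripper_width: 0.0134
```

Call:
{"api": "servo_tool", "payload": {"steps": [[0,0.001,0,0],[0,0.001,0,0],[0,0,0,0]]}}

```text
clock: 13.65
eef_pos: [0.5568, 0.1563, 0.0781]
orientation: [-0.699, -0.109, 0.109, 0.699]
contact_force: [-1.7, -0.1, 5.4]
gripper_width: 0.0131
```

Call:
{"api": "servo_tool", "payload": {"steps": [[0,0.001,0,0],[0,0.0005,0,0],[0,0,0,0]]}}

```text
clock: 13.95
eef_pos: [0.5568, 0.1563, 0.0768]
orientation: [-0.699, -0.109, 0.109, 0.699]
contact_force: [-1.1, 0.1, 6.7]
gripper_width: 0.0131
```

Call:
{"api": "servo_tool", "payload": {"steps": [[0,0.0005,0,0],[0,0.0005,0,0],[0,0,0,0]]}}

```text
clock: 14.25
eef_pos: [0.5568, 0.1563, 0.0759]
orientation: [-0.699, -0.109, 0.109, 0.699]
contact_force: [-2.1, -0.9, 6.6]
gripper_width: 0.0128
```

Call:
{"api": "servo_tool", "payload": {"steps": [[0,0.0005,0,0],[0,0,0,0]]}}

```text
clock: 14.45
eef_pos: [0.5568, 0.1563, 0.0756]
orientation: [-0.699, -0.109, 0.109, 0.699]
contact_force: [-1.4, 0.1, 7.6]
gripper_width: 0.0132
```

Call:
{"api": "servo_tool", "payload": {"steps": [[0,0.0005,0,0],[0,0,0,0]]}}

```text
clock: 14.65
eef_pos: [0.5569, 0.1563, 0.0756]
orientation: [-0.699, -0.11, 0.109, 0.699]
contact_force: [-3.2, -1.4, 10.3]
gripper_width: 0.0134
```

Stop found at TCP z 0.0756 (about 10 N). Backing off 0.5 mm and turning.

Call:
{"api": "servo_tool", "payload": {"steps": [[0,-0.001,0,0],[0,0,0,0.05],[0,0,0,0.05],[0,0,0,0.05],[0,0,0,0.05]]}}

```text
clock: 15.15
eef_pos: [0.5575, 0.1566, 0.0762]
orientation: [-0.706, -0.039, 0.037, 0.706]
contact_force: [-0.2, -0.3, 7.8]
gripper_width: 0.0129
```

Call:
{"api": "servo_tool", "payload": {"steps": [[0,0,0,0.07],[0,0,0,0.07],[0,0,0,0.07],[0,0,0,0.07],[0,0,0,0.07]]}}

```text
clock: 15.65
eef_pos: [0.5578, 0.1566, 0.0762]
orientation: [-0.701, 0.085, -0.087, 0.702]
contact_force: [-0.4, 0.5, 6.6]
gripper_width: 0.0132
```

Turning freely (0.55 of 1.57 rad).

Call:
{"api": "servo_tool", "payload": {"steps": [[0,0,0,0.08],[0,0,0,0.08],[0,0,0,0.08],[0,0,0,0.08],[0,0,0,0.08]]}}

```text
clock: 16.15
eef_pos: [0.5578, 0.1566, 0.0763]
orientation: [-0.67, 0.223, -0.224, 0.672]
contact_force: [0.5, 0.5, 7.2]
gripper_width: 0.013
```

Call:
{"api": "servo_tool", "payload": {"steps": [[0,0,0,0.08],[0,0,0,0.08],[0,0,0,0.08],[0,0,0,0.08],[0,0,0,0.08]]}}

```text
clock: 16.65
eef_pos: [0.5579, 0.1567, 0.0763]
orientation: [-0.612, 0.352, -0.353, 0.614]
contact_force: [0.6, -0.5, 6.1]
gripper_width: 0.0129
```

Call:
{"api": "servo_tool", "payload": {"steps": [[0,0,0,0.08],[0,0,0,0.08],[0,0,0,0.06],[0,0,0,0],[0,0,0,0]]}}

```text
clock: 17.15
eef_pos: [0.558, 0.1568, 0.0763]
orientation: [-0.57, 0.416, -0.417, 0.572]
contact_force: [0.9, 0.9, 7.1]
gripper_width: 0.013
```

```bash
python3 - <<'E'
from h import *
go(.5565,.1560,.084,17.8); print(manip.observe()["wrist_torque"].round(3))
E
```

```text
pos [0.558  0.1568 0.0763] zang 17.8 F [0.93 0.86 7.14] w 0.013 t 17.15 q6 -0.06 tilt 0.2
 tool shift [ 0.0003 -0.0077 -0.0016] turn 0.0001
[ 0.09   0.016 -0.047]
```

Call:
{"api": "servo_tool", "payload": {"steps": [[0,-0.0015,0,0],[0,-0.0015,0,0],[0,-0.0015,0,0],[0,0,0,0]]}}

```text
clock: 17.55
eef_pos: [0.5579, 0.1568, 0.0806]
orientation: [-0.57, 0.416, -0.417, 0.572]
contact_force: [0.8, 1.0, 4.9]
gripper_width: 0.0132
```

Call:
{"api": "servo_tool", "payload": {"steps": [[0,-0.001,0,0],[0,-0.001,0,0],[0,0,0,0]]}}

```text
clock: 17.85
eef_pos: [0.5576, 0.1566, 0.0823]
orientation: [-0.571, 0.416, -0.417, 0.572]
contact_force: [2.7, 1.3, 5.6]
gripper_width: 0.013
```

Call:
{"api": "servo_tool", "payload": {"steps": [[0,-0.0005,0,0],[0,-0.0005,0,0],[0,0,0,0]]}}

```text
clock: 18.15
eef_pos: [0.5567, 0.1564, 0.0829]
orientation: [-0.571, 0.417, -0.417, 0.572]
contact_force: [2.4, 1.6, 3.8]
gripper_width: 0.0133
```

```bash
python3 - <<'E'
from h import *
go(.5565,.1560,.084,17.8); print(manip.observe()["wrist_torque"].round(3))
E
```

```text
pos [0.5567 0.1564 0.0829] zang 17.82 F [2.44 1.57 3.82] w 0.0133 t 18.15 q6 -0.06 tilt 0.02
 tool shift [ 0.0003 -0.0011 -0.0003] turn 0.0003
[ 0.384 -0.521  0.08 ]
```

Call:
{"api": "servo_tool", "payload": {"steps": [[0,0,0,0],[0,0,0,0],[0,0,0,0],[0,0,0,0]], "grip": 0.035}}

```text
clock: 18.55
eef_pos: [0.5559, 0.1559, 0.0823]
orientation: [0.572, -0.417, 0.416, -0.571]
contact_force: [0.6, 0.8, -0.1]
gripper_width: 0.0352
```

Call:
{"api": "servo_tool", "payload": {"steps": [[0,-0.02,0,0],[0,-0.03,0,0],[0,-0.04,0,0],[0,-0.04,0,0],[0,0,0,0]]}}

```text
clock: 19.05
eef_pos: [0.5596, 0.157, 0.219]
orientation: [-0.568, 0.414, -0.419, 0.575]
contact_force: [0.6, 1.0, -0.0]
gripper_width: 0.035
```

```bash
python3 - <<'E'
from h import *
p=cams.grab_frame("side"); go(.5565,.1560,.084,17.8)
cv2.imwrite("pics/g8.png",cv2.resize(p["pixels"][130:220,160:260],None,fx=6,fy=6,interpolation=cv2.INTER_CUBIC))
C=cloud(p); m=seg(p,(3,130,60),(22,255,255),(190,140,225,200)); P=C[m]; P=P[(P[:,2]>.09)&(P[:,2]<.16)]
T=P[P[:,2]>np.percentile(P[:,2],95)-.008]; print(len(P),np.percentile(P[:,2],[2,50,95]).round(4),T.mean(0).round(4),rect(T))
E
```

```text
pos [0.558  0.1565 0.2159] zang 17.82 F [-0.05 -0.28 -0.51] w 0.0351 t 19.1 q6 -0.06 tilt 0.35
 tool shift [-0.      0.1319 -0.0024] turn 0.0003
128 [0.0931 0.1244 0.1339] [0.5542 0.1499 0.1316] (array([554.8, 150.9]), array([13.9, 34.4]), 106.0)
```

View pics/g8.png

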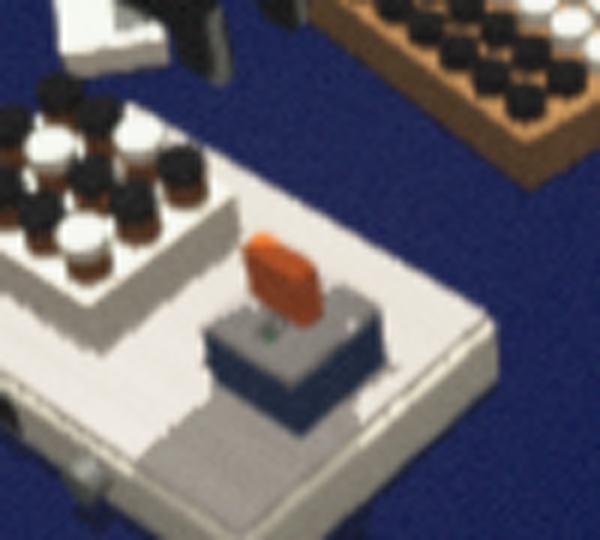

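The key stands in the lock, crosswise, with its handle clear above the plate at crop pixel (285,280). I'll check tilt and offset once more.

```bash
python3 - <<'E'
from h import *
s=manip.observe()
th=np.radians(17.8); X=np.array([np.cos(th),np.sin(th),0]); Y=np.array([-X[1],X[0],0]); o=np.array([.5567,.156,.0915])
for n,bx in(("side",(190,140,225,200)),("top",(210,185,250,225))):
    p=cams.grab_frame(n); C=cloud(p); m=seg(p,(3,110,50),(22,255,255),bx); P=C[m]-o
    L=np.c_[P@X,P@Y,P[:,2]]; L=L[(L[:,2]>.004)&(L[:,2]<.06)&(abs(L[:,1])<.04)&(abs(L[:,0])<.04)]; print(n,len(L))
    for a in np.arange(.006,.046,.006):
        q=L[(L[:,2]>=a)&(L[:,2]<a+.006)]
        if len(q)>3: print(" z",round(a,3),len(q),"x",np.percentile(q[:,0],[5,50,95]).round(4),"y",q[:,1].min().round(4),q[:,1].max().round(4),q[:,1].mean().round(4))
    if n=="side":
        q=L[L[:,2]<.038]; q=q[q[:,0]<np.median(q[:,0])+.004]
        A=np.c_[q[:,1],q[:,2],np.ones(len(q))]; print(" face fit x=a*y+b*z+c",np.linalg.lstsq(A,q[:,0],rcond=None)[0].round(4))
print(manip.observe()["clock"])
E
```

```text
side 132
 z 0.012 15 x [-0.01   -0.0083  0.0019] y -0.0212 0.0094 -0.0087
 z 0.018 19 x [-0.01   -0.0082  0.002 ] y -0.0214 0.0098 -0.0109
 z 0.024 19 x [-0.0098 -0.0085 -0.0003] y -0.0207 0.011 -0.0085
 z 0.03 16 x [-0.0091 -0.0085 -0.0019] y -0.022 0.0125 -0.0085
 z 0.036 48 x [-0.0092 -0.0045  0.0029] y -0.0211 0.0151 -0.0037
 z 0.042 12 x [-0.0092 -0.0029  0.003 ] y -0.019 0.0059 -0.0058
 face fit x=a*y+b*z+c [-0.0464  0.0073 -0.009 ]
top 0
19.2
```

Call:
{"api": "servo_tool", "payload": {"steps": [[0,0,0,0],[0,0,0,0],[0,0,0,0],[0,0,0,0],[0,0,0,0]]}}

```text
clock: 19.7
eef_pos: [0.5566, 0.1563, 0.2126]
orientation: [0.572, -0.417, 0.416, -0.571]
contact_force: [-0.5, -0.5, -0.2]
gripper_width: 0.0352
```

```bash
python3 -c "
from plant import ticket; print(ticket.job_done())"
```

```text
the job is handed in; nothing more can be done
None
```

The key is locked in the shaker and standing upright. The job was handed in at about 20 s of the 72 s allowed. No verdict is reported, so this rests on my own checks.

- **Grasp:** the first grasp closed on air just above the handle. The camera showed the fingertips about 28 mm short of the reported TCP, so I went deeper. The second grasp held, with about 13 mm of opening.
- **Insertion:** the foot went into the slot with almost no force. The spring started at about 4 N. The handle met the plate at about 10 N, the highest force I read while pressing (limit 40 N).
- **Lock:** the key turned a quarter turn freely. It came up about 7 mm with the spring, and then I let go.
- **Final checks (side camera):**
  - The handle top is about 42 mm above the plate, as expected for the locked position.
  - Tilt is about 0.01 rad and misalignment from crosswise about 0.05 rad.
  - The key stands about 8 mm sideways of the nominal slot point (limit 15 mm).
  - The gripper is well clear and reads no force.
- **Not confirmed:** the top camera could not see the key at the end because its search found no orange pixels. The final pose rests on the side camera alone. I did not re-measure the loose things around it, but the moves were planned clear of them and no stray contact force showed.

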